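# Wedge up the loaded wheel of a wear tester

### The job

On the wear tester, take the steel wedge by its grip block and push it, thin end first, under the wheel of the head that carries the weight discs until that wheel is just lifted off the bed, by about 4 mm, with the wedge lying flat on the bed. Do it gently, without ramming the wheel, and leave the other head, the round weight, the black phone-like specimen and the screwdriver alone. Finish while still gripping the wedge, holding it there with the wheel resting on it.

Things in the scene. Friction and masses are not known exactly. Their poses are not given: they have to be found in the camera images.
- bed: Fixed wear-tester bed, a drilled bare-metal plate 350 mm (its x) by 570 mm (its y) on a blue plinth; its flat top is 36 mm above the bench. Origin under its centre at bench height; its +x points to the far side, where the stands are. A low red crank disc (96 mm across) stands in its far corner at +x, +y, 32 mm high with a 50 mm pin.
- loaded_stand: Fixed stand of the head with weight discs. Origin: point of the bed's top right below the wheel. Post 64 mm behind it (+x); arm 24 mm wide, 81 to 107 mm above the bed, ends 17 mm before it (-x). A 12 mm spindle slides freely up and down in it, top at 190 mm, with three steel discs (50 mm across) at 118 to 154 mm. The wedge is pushed in from the open -x side, along the stand's +x.
- loaded_wheel: Dark rubber wheel at the foot of the loaded spindle, 28 mm across and 20 mm wide, in a 33 mm wide fork; free-turning on an axle along the stand's y. Origin at its centre, 14 mm above the bed when it rests on the bed. It turns, so do not use its orientation. About 5 N (4 to 7 N) press it down.
- loaded_head (a joint): Height of the loaded spindle and its wheel above rest, m: 0 = wheel on the bed, growing as it is lifted, 0.030 = top stop.
- idle_stand: Fixed stand of the other head, the same in size and form but with a bare spindle, without weight discs. Origin on the bed below its wheel. The two heads stand side by side, about 150 to 190 mm apart; which is left and which is right changes.
- idle_head (a joint): Height of the other spindle above rest, m; it must stay at 0.
- wedge_grip (a point): Loose dark steel wedge, 30 mm wide, 0.3 kg, on the bed. Point: centre of its grip block (50 x 30 x 40 mm high), 20 mm above the underside. +x points to the nose, 95 mm ahead. Ramp falls evenly from 16 mm high at the block (25 mm ahead) to 2 mm at the nose; with the nose s past the axle line the wheel is lifted 2.3 mm + 0.2 s. Grasp the block across its y (30 mm) from above.
- calib_weight: Bystander: loose stepped round steel weight, 44 mm across, 42 mm high, standing on the bed near its right edge (-y). Origin under its centre.
- specimen: Bystander: loose black slab specimen like a phone, 140 x 70 x 10 mm, on the bench left of the bed. Origin under its centre.
- driver: Bystander: loose screwdriver lying on the bench right of the bed. Origin on its underside.

How it is judged:
At the end, for the whole second after the job is handed in: The loaded wheel is 2 to 7 mm above the bed, resting on the wedge (at least 1.5 N) and on nothing of the robot; the wedge lies flat on the bed (raised at most 4 mm, tilted at most 0.06 rad), at rest and still held by the fingers (at least 3 N); the other head is down (value of joint loaded_head between 0.002 and 0.007 m and contact force between wedge and loaded_wheel above 1.5 N and contact force between the fingers and wedge above 3 N and contact force between each of the arm, the fingers and loaded_stand below 0.3 N and z of wedge_grip in the frame of bed below 0.06 m and angle between wedge_grip's own z axis and vertical below 0.06 rad and contact force between wedge and bed above 0.5 N and linear speed of wedge below 0.01 m/s and value of joint idle_head below 0.0015 m); the arm keeps its last pose, push and grip.
It fails at once if the wedge is rammed against the loaded head (more than 20 N) (contact force between wedge and loaded_stand above 20 N).
It fails at once if the loaded wheel is lifted far too high (more than 12 mm) (value of joint loaded_head above 0.012 m).
It fails at once if the other head is lifted (value of joint idle_head above 0.003 m).
It fails at once if a bystander is disturbed (moved 15 mm) (distance of any of calib_weight, specimen, driver from where it was at the start of the episode above 0.015 m).
It also fails if it takes over 38 s, if anything falls off the work surface, if the arm or the gripper's body presses on something with over 40 N, if the wrist force passes 120 N, or if a joint passes its speed limit or range.

### The arm

A 6-joint arm with a two-finger parallel gripper is mounted at the origin on the work surface. World frame = base frame: x ahead of the robot, y to its left, z up, the work surface at z = 0. Lengths are in m, angles in rad, forces in N, time in s.
With the tool pointing down it reaches from about 0.275 to 0.725 m from the base axis. Payload 5.6 kg.
Tool frame: the origin (TCP) lies midway between the tips of the shut fingers; the grasp point (between the pads) lies 19 mm behind it; z points along the fingers, x is the direction in which the jaws open and shut, and the axes are right-handed (so a half turn about z gives the same grasp; the last joint's range is limited). The gripper opens to 85 mm and grips with 20 to 120 N. Pads are 22 mm wide; open, the fingers measure 114 mm over their backs; the gripper's body (76 mm by 85 mm) begins 54 mm behind the grasp point. The pads swing forward as they close: fully open they stand 13 mm farther back than shut.
Start: joints at [1.625, 0.255, 0.108, 0, -1.424, -0.285], TCP at [0.126, 0.535, 0.231] pointing down, gripper open.
Joint ranges: [-2.95, 2.95], [-1.21, 1.97], [-1.09, 1.5], [-2.87, 1.71], [-2.94, -0.07], [-3.05, 3.05]. Speed limits (rad/s): [2.57, 2.57, 3.14, 3.14, 3.14, 3.14].

### API

Orientations are given as a rotation vector (axis times angle).
In Python, from cell import manip gives the robot as it stands.
- The arm moves only by the shell command python3 -m crank 'ROWS' [FORCE]. ROWS is JSON, a list of rows, each a list of 3 entries, a list of its own where there are three numbers: the gripper's target within -1 to 1 (fully open at 1, half-way at 0, shut at -1), then the shift along the tool's x, y, z scaled (see below), then the turn about the tool's z scaled (see below). A call has 1 to 5 rows; each row is the pose to reach, as a shift and turn from the pose commanded when the call began, along the tool's axes at that moment; what a row does not reach only later rows make up. The controller multiplies each number of a shift by 0.3 m and each number of a turn by 0.5 rad. A row lasts 1/10 s, in which the tool goes at most 50 mm and 8.59 degrees, less where a joint would pass 70% of its speed; a pose out of reach is approached as far as the arm can. A call with a number of a shift or a turn outside -1 to 1 is refused whole. A call with a gripper value outside its range is refused whole. The fingers move at their own pace and stop on an object; FORCE is the grip in N (left out, the last holds). Time passes only in rows, so rows that repeat a pose let the fingers close. It gives the time, the measured TCP pose, the force and the opening at its end, in the units of the state.
- manip.sense(): the state, without advancing time (a new reading comes with each control period).
- manip.capture(name): name is "scene" or "top"; returns the picture (420x560x3 uint8, red, green, blue); there is no depth.
- manip.calibration(name): a dict with "K" (3x3 intrinsics, pixels), "cam_to_world" (4x4, takes a point from camera to world coordinates). Camera axes: x right, y up, looking along -z (the intrinsics and any distortion apply to the point x, -y, -z); pixel columns grow to the right and rows downward; lengths in m; the calibration is good to about 2 mm. A picture is of the moment at which its call begins. calibration takes no time and is no camera call.
- manip.close_job(): hands the job in, once; it reports no verdict.
The state is a dict: "time_s": time; "joint_pos": joint angles; "qd": joint speeds; "effort": joint torques, N m; "position": TCP position; "orientation": TCP orientation; "ft_force": force on the tool from outside, world axes, zero at the start; "torque": the same for the moment, N m; "opening": opening from 0.0 (shut) to 1.0 (fully open).
Only numpy, scipy, OpenCV 4.12 (cv2) and the standard library are available. Lean on these libraries where they do the work, as an engineer would, in place of code of your own. Each camera call takes 0.05 s, during which the arm holds its last target. There are 200 camera calls.

## Working session

There is one attempt and no reset: what is moved stays moved. The work goes in short steps, Python scripts to look and compute and a shell command to move; the robot and the scene stay as the last step left them, time stands still between calls to the robot, and variables do not carry over. Pictures are saved under pics/ and viewed, about 8 in all and at most 12, crops included, and the job is handed in when it is done.

```bash
mkdir -p pics
python3 - <<'E'
from cell import manip
import cv2
for n in("scene","top"):
    cv2.imwrite(f"pics/{n}0.png",manip.capture(n)[:,:,::-1]); c=manip.calibration(n); print(n,c)
print(manip.sense())
E
```

```text
scene {'K': array([[471.63714324,   0.        , 276.11632984],
       [  0.        , 471.63714324, 211.3875979 ],
       [  0.        ,   0.        ,   1.        ]]), 'cam_to_world': array([[-0.47400464, -0.57872291,  0.66362594,  1.65030388],
       [ 0.88051517, -0.31457929,  0.35458836,  0.57551273],
       [ 0.00355457,  0.75240924,  0.65868635,  1.1309364 ],
       [ 0.        ,  0.        ,  0.        ,  1.        ]])}
top {'K': array([[391.91637486,   0.        , 274.18595638],
       [  0.        , 391.91637486, 204.67639361],
       [  0.        ,   0.        ,   1.        ]]), 'cam_to_world': array([[-0.00274574,  0.99392633, -0.11001326,  0.42803426],
       [-0.99999028, -0.00234948,  0.0037314 ,  0.0055205 ],
       [ 0.00345026,  0.11002244,  0.99392312,  1.21512731],
       [ 0.        ,  0.        ,  0.        ,  1.        ]])}
{'time_s': 0.1, 'joint_pos': array([ 1.62459432e+00,  2.55692171e-01,  1.07104269e-01, -4.01180011e-04,
       -1.42388167e+00, -2.84570868e-01]), 'qd': array([ 0.00124382, -0.00170239,  0.00337935,  0.00238281,  0.00095353,
        0.00148467]), 'effort': array([-2.03561438e-03, -3.87603986e+01,  2.38473505e+01,  5.37781700e+00,
       -3.76767901e-03,  3.89329443e-06]), 'position': array([0.12567043, 0.53499306, 0.23047539]), 'orientation': array([ 1.95003927e+00, -2.46147089e+00,  1.78392913e-03]), 'ft_force': array([-0.30399566,  0.38959864, -0.36714922]), 'torque': array([-0.04294847,  0.03614221,  0.02935467]), 'opening': 1.0004680578472473}
```

View pics/scene0.png

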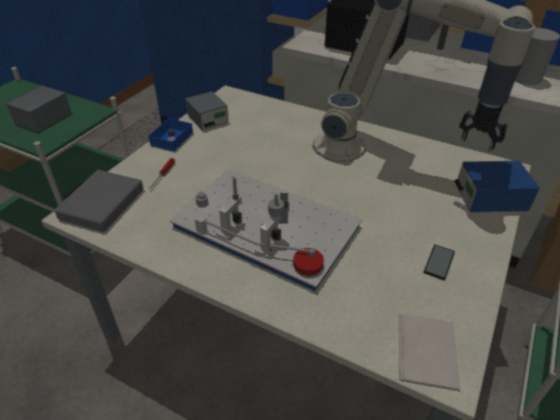

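View pics/top0.png

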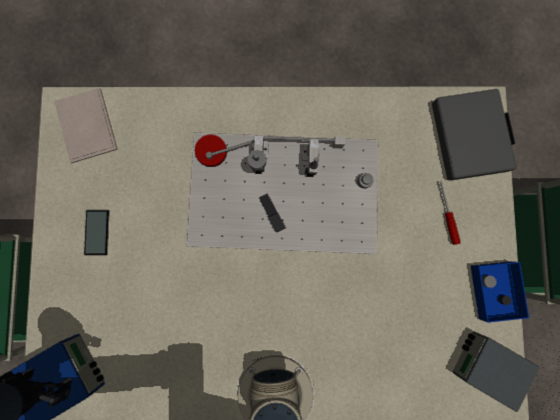

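The top view shows the loaded head (discs) near (257,160), the idle head near (310,158), the wedge at (272,212) and the round weight at (365,180). I'll zoom in for detail.

Run:
```python
import cv2,numpy as np
a=cv2.imread("pics/top0.png")[120:260,180:385]; b=cv2.imread("pics/scene0.png")[165:280,165:370]
f=lambda i,h:cv2.convertScaleAbs(cv2.resize(i,(800,h),interpolation=cv2.INTER_CUBIC),alpha=1.5)
cv2.imwrite("pics/z0.png",f(a,546)); cv2.imwrite("pics/z1.png",f(b,449))
```

```text
(no output)
```

View pics/z0.png

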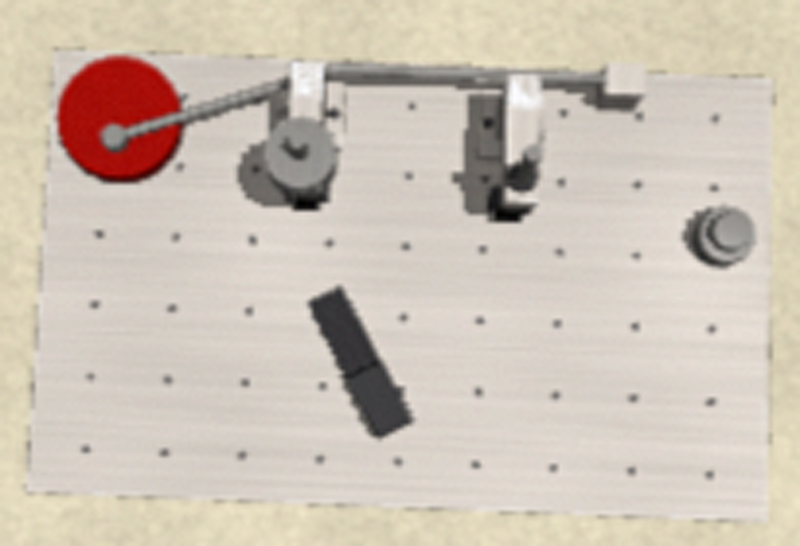

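View pics/z1.png

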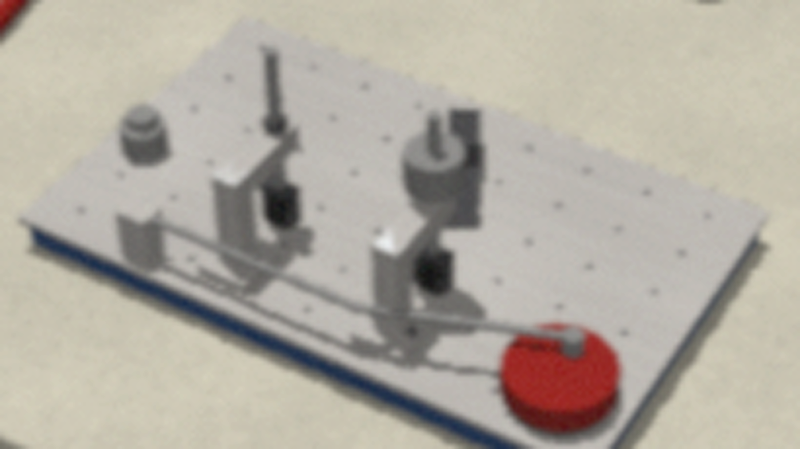

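```bash
cat > h.py <<'E'
import numpy as np,cv2
from cell import manip
C={n:manip.calibration(n) for n in("scene","top")}
def ray(n,p):
    K,M=C[n]["K"],np.array(C[n]["cam_to_world"]); u=np.linalg.solve(K,[p[0],p[1],1.])
    return M[:3,3],M[:3,:3]@np.array([u[0],-u[1],-u[2]])
def onz(n,p,z): o,d=ray(n,p); return o+d*(z-o[2])/d[2]
def tri(pt,ps):
    (a,d),(b,e)=ray("top",pt),ray("scene",ps); s=np.linalg.lstsq(np.c_[d,-e],b-a,rcond=None)[0]
    p,q=a+d*s[0],b+e*s[1]; return (p+q)/2,np.linalg.norm(p-q)
def proj(n,P):
    K,M=C[n]["K"],np.array(C[n]["cam_to_world"]); c=M[:3,:3].T@(np.array(P)-M[:3,3]); u=K@[c[0],-c[1],-c[2]]; return u[:2]/u[2]
T=lambda x,y:((x+.5)/3.902+180-.5,(y+.5)/3.9+120-.5)
S=lambda x,y:((x+.5)/3.902+165-.5,(y+.5)/3.904+165-.5)
E
python3 - <<'E'
from h import *
np.set_printoptions(precision=4,suppress=True)
k=[onz("top",T(*p),.036) for p in[(52,48),(772,77),(768,520),(28,492)]]
print("bed",np.array(k),np.mean(k,0))
e=k[1]-k[0]; e2=k[2]-k[3]; print("yaw of +x",np.arctan2(-(-(e+e2))[0],-(e+e2)[1]), [np.linalg.norm(k[i]-k[i-1]) for i in range(4)])
print("spindle",tri(T(294,143),S(435,113)))
print("disc bottom-of-top ctr",tri(T(299,150),S(435,150)), onz("top",T(299,150),.19))
print("block rear corners",tri(T(380,437),S(481,109)),tri(T(412,420),S(452,108)))
# mask
a=cv2.cvtColor(cv2.imread("pics/top0.png"),cv2.COLOR_BGR2GRAY)
m=((a<75)*255).astype(np.uint8); m[:192]=0;m[235:]=0;m[:,:250]=0;m[:,300:]=0
c=max(cv2.findContours(m,0,2)[0],key=cv2.contourArea)
r=cv2.minAreaRect(c); b=cv2.boxPoints(r); print(r,[((x+.5-180)*3.9,(y+.5-120)*3.9) for x,y in b])
for q in b: print(q,onz("top",q,.076),onz("top",q,.038))
# wheel silhouettes in scene
s=cv2.cvtColor(cv2.imread("pics/scene0.png"),cv2.COLOR_BGR2GRAY)
for n,(x0,y0,x1,y1) in dict(l=(262,222,288,246),i=(225,205,248,228)).items():
    mm=(s[y0:y1,x0:x1]<38).astype(np.uint8); k,l,st,ce=cv2.connectedComponentsWithStats(mm); j=1+np.argmax(st[1:,4]); print(n,st[j],ce[j]+[x0,y0], onz("scene",ce[j]+[x0,y0],.053))
print(onz("scene",S(432,270),.052),onz("scene",S(282,205),.052))
E
```

```text
bed [[ 0.7852  0.2513  0.036 ]
 [ 0.7606 -0.3183  0.036 ]
 [ 0.4126 -0.3042  0.036 ]
 [ 0.4355  0.2627  0.036 ]] [ 0.5985 -0.0271  0.036 ]
yaw of +x -0.041713186776190514 [np.float64(0.349827241771699), np.float64(0.5701598593440729), np.float64(0.34826966779333246), np.float64(0.5673393707417054)]
spindle (array([0.6639, 0.0497, 0.2245]), np.float64(0.0027948736178780953))
disc bottom-of-top ctr (array([0.6667, 0.0495, 0.1888]), np.float64(0.0006108152239989611)) [0.6666 0.0491 0.19  ]
block rear corners (array([ 0.475 , -0.0061,  0.0732]), np.float64(0.0015913543931750556)) (array([ 0.4875, -0.0297,  0.0741]), np.float64(0.0020740768879127817))
((271.70001220703125, 212.4000244140625), (38.9075813293457, 11.62755298614502), 63.43495178222656) [(np.float32(305.36996), np.float32(304.59015)), (np.float32(345.93005), np.float32(284.3101)), (np.float32(413.79016), np.float32(420.03006)), (np.float32(373.23004), np.float32(440.31012))]
[257.8 197.6] [0.5751 0.0492 0.076 ] [0.58   0.0507 0.038 ]
[268.2 192.4] [0.5904 0.0187 0.076 ] [0.5958 0.0191 0.038 ]
[285.6 227.2] [ 0.4882 -0.0317  0.076 ] [ 0.4902 -0.033   0.038 ]
[275.2 232.4] [ 0.4732 -0.0015  0.076 ] [ 0.4747 -0.0017  0.038 ]
l [ 9  8  9 10 72] [275.6389 234.3611] [0.666  0.0482 0.053 ]
i [ 8  8  8 10 60] [236.3    217.4167] [ 0.6568 -0.1095  0.053 ]
[0.6631 0.0456 0.052 ] [ 0.6537 -0.1091  0.052 ]
```

```bash
cat >> h.py <<'E'
from scipy.spatial.transform import Rotation as R
def go(xyz,yaw):
    s=manip.sense(); M=R.from_rotvec(s["orientation"]).as_matrix()
    cy=np.arctan2(M[1,0],M[0,0]); dy=(yaw-cy+np.pi/2)%np.pi-np.pi/2
    print("t",round(s["time_s"],2),"pos",s["position"].round(4),"yaw",round(cy,4),"tilt",M[:,2].round(3),"F",s["ft_force"].round(1),"open",round(s["opening"],3),"q1,q6",s["joint_pos"][[0,5]].round(2))
    print("shift",(M.T@(np.array(xyz)-s["position"])/.3).round(4),"turn",round(-dy/.5,4))
E
python3 -m crank '[[1,[0.49,-0.545,0],0],[1,[0.49,-0.545,0],0],[1,[0.49,-0.545,0],0],[1,[0.49,-0.545,0],0],[1,[0.49,-0.545,0],0]]' 30
python3 -m crank '[[1,[0.49,-0.545,0],0],[1,[0.49,-0.545,0],0],[1,[0.49,-0.545,0],0],[1,[0.49,-0.545,0],0],[1,[0.49,-0.545,0],0]]'
python3 -c "
from h import *
go([.503,-.0065,.2],-1.116)"
```

```text
time_s: 0.6
position: [0.2525, 0.3517, 0.2314]
orientation: [1.948, -2.464, 0.0]
ft_force: [0.1, 0.0, 0.4]
opening: 0.996
time_s: 1.1
position: [0.3779, 0.1713, 0.2311]
orientation: [1.947, -2.465, 0.001]
ft_force: [-0.7, 1.0, 1.2]
opening: 0.999
t 1.1 pos [0.3779 0.1713 0.2311] yaw -1.8045 tilt [-0.    -0.001 -1.   ] F [-0.7  1.   1.2] open 0.999 q1,q6 [0.81 0.53]
shift [ 0.4799 -0.543   0.1041] turn -1.377
```

```bash
python3 -m crank '[[1,[0.48,-0.543,0.1],-0.7],[1,[0.48,-0.543,0.1],-0.7],[1,[0.48,-0.543,0.1],-0.7],[1,[0.48,-0.543,0.1],-0.7],[1,[0.48,-0.543,0.1],-0.7]]' >/dev/null
python3 -m crank '[[1,[0,0,0],-0.67],[1,[0,0,0],-0.67],[1,[0,0,0],-0.67],[1,[0,0,0],-0.67]]'
python3 - <<'E'
from h import *
go([.503,-.0065,.046],-1.116)
for n,(x0,y0,x1,y1) in dict(top=(200,120,370,250),scene=(165,130,370,280)).items():
    i=manip.capture(n)[y0:y1,x0:x1,::-1]; cv2.imwrite(f"pics/a_{n}.png",cv2.convertScaleAbs(cv2.resize(i,None,fx=3.5,fy=3.5,interpolation=2),alpha=1.5))
E
```

```text
time_s: 2.0
position: [0.5023, -0.0032, 0.2008]
orientation: [2.664, -1.664, -0.001]
ft_force: [-1.3, 0.2, -0.0]
opening: 1.0
t 2.0 pos [ 0.5023 -0.0032  0.2008] yaw -1.1169 tilt [-0.001 -0.    -1.   ] F [-1.3  0.2 -0. ] open 1.0 q1,q6 [0.31 1.72]
shift [0.0112 0.0021 0.516 ] turn -0.0018
```

View pics/a_scene.png

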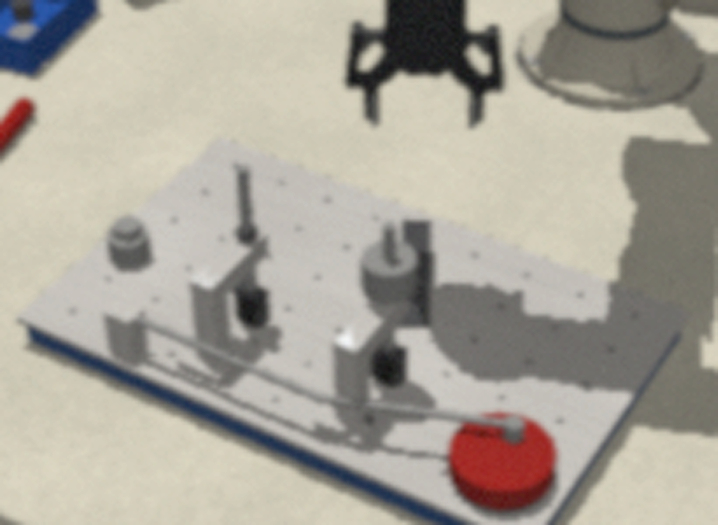

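The gripper at (425,60) hangs open above the bed with the wedge below it at (418,270). I'll descend and close.

```bash
python3 -m crank '[[1,[0.011,0.002,0.15],0],[1,[0.011,0.002,0.3],0],[1,[0.011,0.002,0.42],0],[1,[0.011,0.002,0.49],0],[1,[0.011,0.002,0.516],0]]'
python3 -m crank '[[0.2,[0,0,0],0],[0.2,[0,0,0],0],[0.2,[0,0,0],0]]'
python3 - <<'E'
from h import *
go([.503,-.0065,.046],-1.116)
for n,(x0,y0,x1,y1) in dict(top=(200,120,370,250),scene=(165,130,370,280)).items():
    i=manip.capture(n)[y0:y1,x0:x1,::-1]; cv2.imwrite(f"pics/b_{n}.png",cv2.convertScaleAbs(cv2.resize(i,None,fx=3.5,fy=3.5,interpolation=2),alpha=1.5))
E
```

```text
time_s: 2.6
position: [0.5016, -0.0065, 0.0441]
orientation: [2.661, -1.664, -0.005]
ft_force: [0.2, 0.2, 0.4]
opening: 1.005
time_s: 2.9
position: [0.5046, -0.006, 0.048]
orientation: [-2.663, 1.663, -0.003]
ft_force: [0.5, -0.1, -0.4]
opening: 0.604
t 2.9 pos [ 0.5046 -0.006   0.048 ] yaw -1.1165 tilt [ 0.003  0.001 -1.   ] F [ 0.5 -0.1 -0.4] open 0.604 q1,q6 [0.3  1.73]
shift [-0.0007  0.0055  0.0066] turn -0.0011
```

View pics/b_top.png

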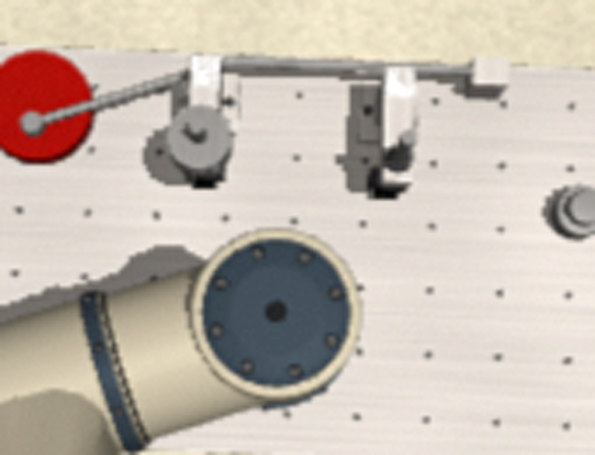

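The wrist disc hides the wedge from above; the heads and the weight are untouched. Closing now.

```bash
python3 -m crank '[[-1,[0,0,0],0],[-1,[0,0,0],0],[-1,[0,0,0],0],[-1,[0,0,0],0],[-1,[0,0,0],0]]' 50
python3 - <<'E'
from h import *
go([.503,-.0065,.046],-1.116)
for n,(x0,y0,x1,y1) in dict(scene=(165,130,370,280)).items():
    i=manip.capture(n)[y0:y1,x0:x1,::-1]; cv2.imwrite(f"pics/c_{n}.png",cv2.convertScaleAbs(cv2.resize(i,None,fx=3.5,fy=3.5,interpolation=2),alpha=1.5))
E
```

```text
time_s: 3.5
position: [0.504, -0.0063, 0.0473]
orientation: [-2.664, 1.664, -0.002]
ft_force: [-0.3, -0.5, 5.2]
opening: 0.342
t 3.5 pos [ 0.504  -0.0063  0.0473] yaw -1.1164 tilt [ 0.001 -0.    -1.   ] F [-0.3 -0.5  5.2] open 0.342 q1,q6 [0.3  1.73]
shift [-0.0008  0.0033  0.0042] turn -0.0007
```

View pics/c_scene.png

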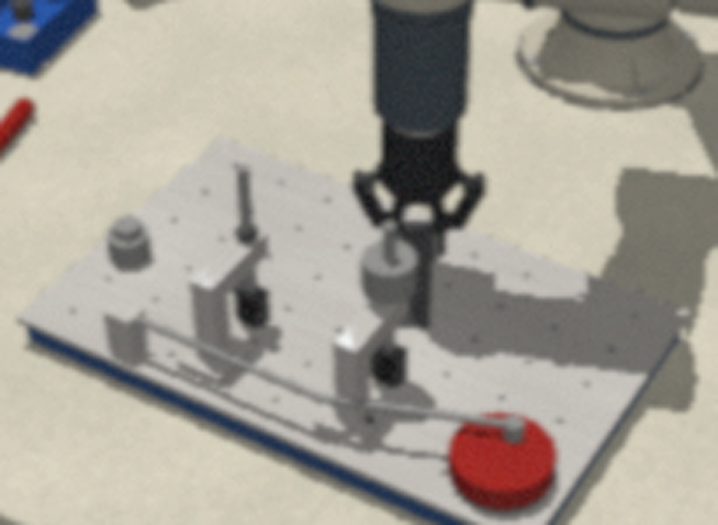

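Grasped (opening 0.342 ≈ 29 mm). Now lift a few mm, swing into line with the loaded stand, and set it down again.

```bash
python3 -m crank '[[-1,[0,0,-0.007],0],[-1,[0,0,-0.013],0],[-1,[-0.05,-0.02,-0.013],0.15],[-1,[-0.1,-0.04,-0.013],0.35],[-1,[-0.15,-0.06,-0.013],0.55]]'
python3 - <<'E'
from h import *
go([.500,.056,.050],-1.616)
E
```

```text
time_s: 4.05
position: [0.4991, 0.0424, 0.0498]
orientation: [2.406, -2.019, -0.002]
ft_force: [0.5, -0.0, -2.3]
opening: 0.346
t 4.05 pos [0.4991 0.0424 0.0498] yaw -1.3964 tilt [-0.002 -0.    -1.   ] F [ 0.5 -0.  -2.3] open 0.346 q1,q6 [0.4  1.35]
shift [-0.0441 -0.0108 -0.0007] turn 0.4392
```

```bash
python3 -m crank '[[-1,[-0.02,-0.005,0],0.15],[-1,[-0.044,-0.011,0],0.3],[-1,[-0.044,-0.011,0],0.44],[-1,[-0.044,-0.011,0],0.44],[-1,[-0.044,-0.011,0],0.44]]'
python3 - <<'E'
from h import *
go([.510,.0555,.050],-1.616)
for n,(x0,y0,x1,y1) in dict(scene=(235,175,315,255)).items():
    i=manip.capture(n)[y0:y1,x0:x1,::-1]; cv2.imwrite(f"pics/d_{n}.png",cv2.convertScaleAbs(cv2.resize(i,None,fx=7,fy=7,interpolation=2),alpha=2))
E
```

```text
time_s: 4.55
position: [0.5003, 0.0555, 0.05]
orientation: [2.177, -2.264, -0.001]
ft_force: [0.3, -0.1, -4.4]
opening: 0.341
t 4.55 pos [0.5003 0.0555 0.05  ] yaw -1.6099 tilt [-0.001 -0.    -1.   ] F [ 0.3 -0.1 -4.4] open 0.341 q1,q6 [0.42 1.11]
shift [-0.0012 -0.0323 -0.0001] turn 0.0122
```

View pics/d_scene.png

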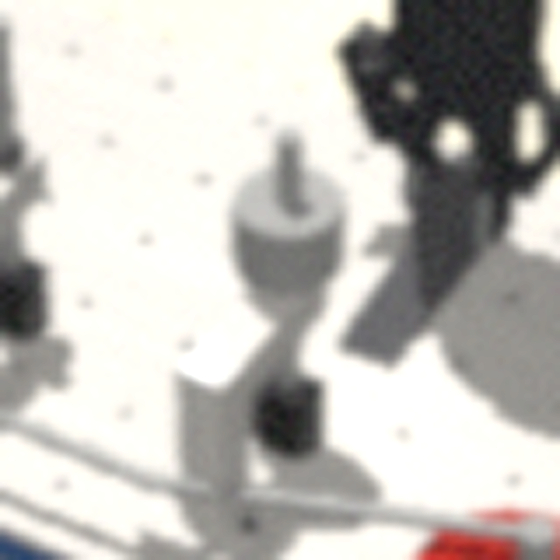

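The crop clearly shows the wedge nose edge from (342,348) to (390,362), in line ahead of the loaded wheel (dark, 258–322 × 375–455). The wedge points at the wheel.

Run:
```python
from h import *
np.set_printoptions(precision=4,suppress=True)
D=lambda x,y:((x+.5)/7+235-.5,(y+.5)/7+175-.5)
a,b=onz("scene",D(342,349),.041),onz("scene",D(390,363),.041); print(a,b,(a+b)/2,"edge yaw",np.arctan2(a[0]-b[0],b[1]-a[1]) )
q=lambda P:(proj("scene",P)-[234.5,174.5])*7-.5
c=np.array([.666,.0485,.05]); ex=np.array([.999,-.045,0]); ey=np.array([.045,.999,0])
for n,dy,r in(("wheel",.01,.014),("fork",.0165,.005)):
  P=np.array([q(c+s*dy*ey+r*(np.cos(t)*ex+np.sin(t)*np.array([0,0,1]))) for s in(-1,1) for t in np.linspace(0,6.28,40)]); print(n,P.min(0),P.max(0))
print("pred nose",q([.5003+.095*.999,.0555-.095*.042,.041]))
```

```text
[0.5996 0.0425 0.041 ] [0.5974 0.0676 0.041 ] [0.5985 0.0551 0.041 ] edge yaw 0.0898318351582945
wheel [254.3445 387.9525] [321.4143 458.86  ]
fork [252.5003 400.8991] [323.6441 445.9981]
pred nose [362.559  349.5738]
```

```bash
python3 -m crank '[[-1,[0.001,-0.04,0],0.01],[-1,[0.002,-0.08,0],0.01],[-1,[0.003,-0.12,0.004],0.01],[-1,[0.003,-0.16,0.009],0.01],[-1,[0.003,-0.174,0.011],0.01]]'
python3 - <<'E'
from h import *
i=manip.capture("scene")[175:255,235:315,::-1]; cv2.imwrite("pics/e.png",cv2.convertScaleAbs(cv2.resize(i,None,fx=7,fy=7,interpolation=2),alpha=2))
go([.552,.0526,.046],-1.616)
E
```

```text
time_s: 5.1
position: [0.5538, 0.0523, 0.0473]
orientation: [2.17, -2.271, 0.0]
ft_force: [-5.1, 0.8, 7.4]
opening: 0.344
t 5.15 pos [0.5541 0.0524 0.0473] yaw -1.6165 tilt [ 0.001 -0.    -1.   ] F [ 1.4 -1.5  0.1] open 0.337 q1,q6 [0.38 1.15]
shift [-0.0004  0.0071  0.0043] turn -0.0009
```

View pics/e.png

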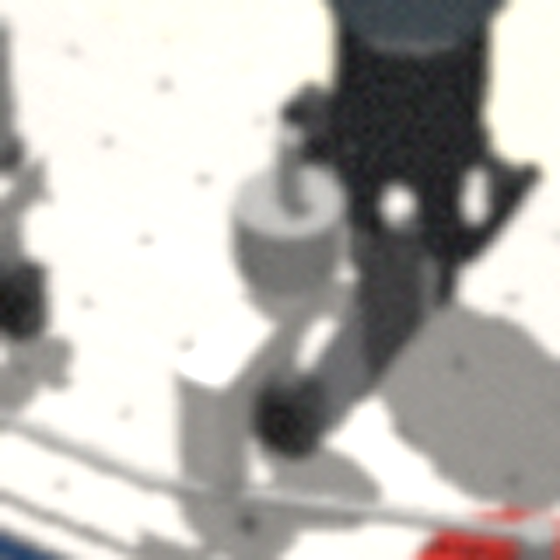

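The wedge lies in line with its nose just before the wheel, the near nose corner around (325,430). Push on slowly.

```bash
python3 -m crank '[[-1,[0,-0.007,0.003],0],[-1,[0,-0.014,0.003],0],[-1,[0,-0.021,0.003],0],[-1,[0,-0.028,0.003],0],[-1,[0,-0.034,0.003],0]]'
python3 -c "
from h import *
go([.579,.0514,.046],-1.616)"
python3 -m crank '[[-1,[0,-0.006,0],0],[-1,[0,-0.012,0],0],[-1,[0,-0.018,0],0],[-1,[0,-0.018,0],0]]'
python3 -c "
from h import *
go([.579,.0514,.046],-1.616)"
```

```text
time_s: 5.65
position: [0.5626, 0.052, 0.0473]
orientation: [2.17, -2.271, 0.0]
ft_force: [-4.5, -0.2, 7.5]
opening: 0.342
t 5.65 pos [0.5626 0.052  0.0473] yaw -1.6161 tilt [-0. -0. -1.] F [-4.5 -0.2  7.5] open 0.342 q1,q6 [0.37 1.16]
shift [-0.0003 -0.0546  0.0043] turn -0.0001
time_s: 6.05
position: [0.5655, 0.0518, 0.0473]
orientation: [2.168, -2.269, -0.005]
ft_force: [-14.3, 2.3, 14.6]
opening: 0.346
t 6.05 pos [0.5655 0.0518 0.0473] yaw -1.6163 tilt [-0.005 -0.    -1.   ] F [-14.3   2.3  14.6] open 0.346 q1,q6 [0.37 1.16]
shift [-0.0007 -0.045   0.004 ] turn -0.0005
```

```bash
python3 -m crank '[[-1,[0,0,-0.003],0],[-1,[0,0,-0.003],0],[-1,[0,0,-0.003],0]]'
python3 - <<'E'
from h import *
i=manip.capture("scene")[175:255,235:315,::-1]; cv2.imwrite("pics/f.png",cv2.convertScaleAbs(cv2.resize(i,None,fx=7,fy=7,interpolation=2),alpha=2))
go([.579,.0514,.046],-1.616)
E
```

```text
time_s: 6.35
position: [0.5655, 0.0518, 0.0473]
orientation: [2.168, -2.269, -0.005]
ft_force: [-11.2, 2.6, 8.3]
opening: 0.343
t 6.4 pos [0.5655 0.0518 0.0473] yaw -1.6164 tilt [-0.005 -0.    -1.   ] F [-11.4   2.3   8.5] open 0.342 q1,q6 [0.37 1.16]
shift [-0.0007 -0.045   0.0041] turn -0.0008
```

View pics/f.png

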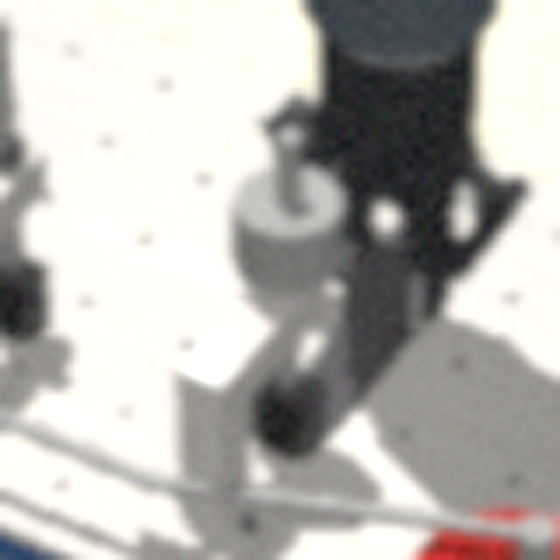

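The nose touches the wheel at about (330,445), and the wheel has not risen yet. The push is about 11 N, part of it bed friction from pressing down. I'll ease the down-press and step on by about 1 mm, watching the force.

```bash
python3 -m crank '[[-1,[0,0,-0.003],0],[-1,[0,-0.002,-0.003],0],[-1,[0,-0.002,-0.003],0]]'
python3 -m crank '[[-1,[0,-0.003,0],0],[-1,[0,-0.003,0],0]]'
python3 -m crank '[[-1,[0,-0.003,0],0],[-1,[0,-0.003,0],0]]'
```

```text
time_s: 6.7
position: [0.5656, 0.0518, 0.0475]
orientation: [2.167, -2.269, -0.006]
ft_force: [-11.0, 1.7, 5.5]
opening: 0.344
time_s: 6.9
position: [0.5665, 0.0518, 0.0475]
orientation: [2.167, -2.268, -0.006]
ft_force: [-11.0, 0.7, 5.4]
opening: 0.341
time_s: 7.1
position: [0.5677, 0.0517, 0.0475]
orientation: [2.167, -2.269, -0.006]
ft_force: [-10.5, 2.5, 3.0]
opening: 0.345
```

It is sliding in at a steady 11 N. Continue at the same pace.

```bash
python3 -m crank '[[-1,[0,-0.004,0],0],[-1,[0,-0.008,0],0],[-1,[0,-0.012,0],0],[-1,[0,-0.012,0],0]]'
python3 -m crank '[[-1,[0,-0.004,0],0],[-1,[0,-0.008,0],0],[-1,[0,-0.012,0],0],[-1,[0,-0.012,0],0]]'
```

```text
time_s: 7.5
position: [0.572, 0.0516, 0.0475]
orientation: [2.168, -2.269, -0.005]
ft_force: [-6.7, 1.2, 2.0]
opening: 0.344
time_s: 7.9
position: [0.5756, 0.0514, 0.0475]
orientation: [2.168, -2.269, -0.005]
ft_force: [-7.0, 1.0, 2.9]
opening: 0.34
```

```bash
python3 -m crank '[[-1,[0,-0.005,0],0],[-1,[0,-0.01,0],0],[-1,[0,-0.015,0],0],[-1,[0,-0.02,0],0],[-1,[0,-0.02,0],0]]'
python3 -m crank '[[-1,[0,0,0],0],[-1,[0,0,0],0],[-1,[0,0,0],0]]'
python3 - <<'E'
from h import *
i=manip.capture("scene")[175:255,235:315,::-1]; cv2.imwrite("pics/g.png",cv2.convertScaleAbs(cv2.resize(i,None,fx=7,fy=7,interpolation=2),alpha=2))
go([.5815,.0514,.046],-1.616)
# disc shift since start
a=cv2.imread("pics/scene0.png")[183:214,266:282]; b=i[8:39,31:47]
f=lambda v:cv2.cvtColor(v,cv2.COLOR_BGR2GRAY).astype(np.float32)
h=np.outer(np.hanning(31),np.hanning(16)).astype(np.float32)
print("px shift",cv2.phaseCorrelate(f(a),f(b),h), "px per 4mm", proj("scene",[.666,.0485,.194])-proj("scene",[.666,.0485,.19]))
E
```

```text
time_s: 8.4
position: [0.5817, 0.0512, 0.0475]
orientation: [2.168, -2.269, -0.005]
ft_force: [-7.0, 0.3, 1.8]
opening: 0.342
time_s: 8.7
position: [0.5817, 0.0512, 0.0475]
orientation: [2.168, -2.269, -0.004]
ft_force: [-6.3, 0.6, 2.1]
opening: 0.341
t 8.75 pos [0.5817 0.0512 0.0475] yaw -1.6166 tilt [-0.004 -0.    -1.   ] F [-6.6  0.7  1.2] open 0.339 q1,q6 [0.35 1.17]
shift [-0.0007  0.0006  0.0048] turn -0.0012
px shift ((-1.6778154373329954, -2.827560094902701), 0.4708846895955503) px per 4mm [ 0.00412122 -0.99011752]
```

View pics/g.png

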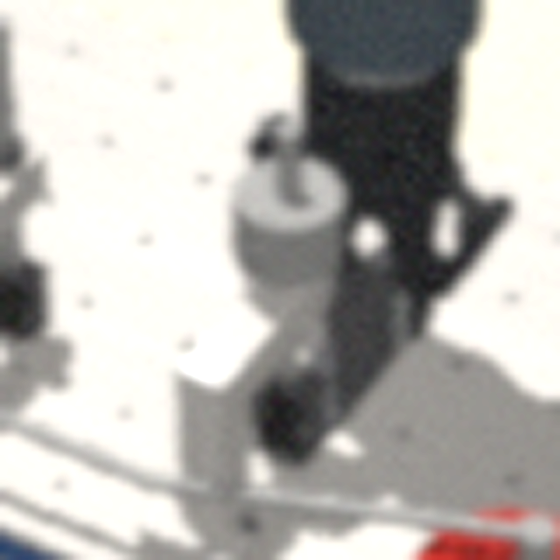

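The wedge is under the wheel and the discs look about 1 px higher. I'll check that with a row-profile shift on the part of the discs clear of the gripper.

Run:
```python
from h import *
im=[manip.capture("scene") for _ in range(3)]
b=np.mean([cv2.cvtColor(i,cv2.COLOR_RGB2GRAY) for i in im],0).astype(np.float32)
a=cv2.cvtColor(cv2.imread("pics/scene0.png"),cv2.COLOR_BGR2GRAY).astype(np.float32)
def sh(x0,x1,y0,y1):
    r=np.arange(y0,y1); p=a[:,x0:x1].mean(1); q=b[:,x0:x1].mean(1); A=np.arange(len(p))
    d=np.arange(-3,3,.05); e=[np.mean((np.interp(r-k,A,p)-q[r])**2) for k in d]; return d[np.argmin(e)].round(2),min(e)
print("disc left",sh(271,277,201,212),"disc wider",sh(271,281,201,212),"idle spindle/discless",sh(232,240,180,228),"post",sh(262,269,228,246))
t=manip.capture("top"); cv2.imwrite("pics/top1.png",t[:,:,::-1])
```

```text
disc left (np.float64(-0.9), np.float64(11.214811306466325)) disc wider (np.float64(-0.95), np.float64(10.452341209768086)) idle spindle/discless (np.float64(-0.0), np.float64(9.785409150311807)) post (np.float64(0.2), np.float64(6.545723409105816))
```

Lift is 0.90–0.95 px, or about 3.7 mm, and the idle head is unchanged. Handing in.

```bash
python3 -c "
from h import *
go([.5815,.0514,.0475],-1.616); manip.close_job()"
```

```text
t 8.95 pos [0.5817 0.0512 0.0475] yaw -1.6166 tilt [-0.004 -0.    -1.   ] F [-6.1  1.2  1.9] open 0.345 q1,q6 [0.35 1.17]
shift [-0.0007  0.0006 -0.0002] turn -0.0012
the job is handed in; nothing more can be done
```

I gripped the wedge by its block and pushed it nose-first under the loaded wheel until the wheel lifted about 4 mm. The job was handed in at about 9 s with the wedge still gripped; no verdict was reported.

- **Lift:** the weight discs stand 0.90–0.95 px higher in the scene view, which is about 3.7 mm. From where the nose first touched the wheel, the ramp gives about 4.1 mm.
- **Idle head:** its image is unchanged (0.0 px shift).
- **Grip:** the opening stayed at about 0.34, or 29 mm, on the 30 mm block, with 50 N commanded.
- **Flatness:** tool tilt was 0.004 rad, with the fingers pressing down slightly (1–2 N).
- **Push force:** the highest wrist reading was about 14 N along the push, as the nose first met the wheel. Part of that was bed friction, so I eased the down-press. It then settled at 6–7 N.

**Checks that failed or were not made:**
- An automatic image-shift check on the discs gave an unusable result because the gripper was in the picture, so I used the row-by-row comparison above.
- The fixed post, which should read zero, showed 0.2 px, so the lift is good to about 1 mm.
- I did not measure the force between wheel and wedge directly.
- I did not re-measure the round weight, specimen or screwdriver at the end. No move went near them.

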